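# Clear the torch from the hall drawer and put it away

## Task

The torch standing on the console blocks the hall chest's drawer: take it away, lay it gently on its side on the cork mat and let go of it. Then pull the drawer open by its handle, take the torch up again, lay it on its side in the drawer, let go and shut the drawer fully without slamming it. Do not let the torch fall, and leave the plant and the dish alone.

Things in the scene. Friction and masses are not known exactly. Their poses are not given: they have to be found in the camera images.
- torch: Torch, 120 mm long, square in section, 280 g, at first standing upright on its lens. Black rubber head 46 x 46 mm over the first 36 mm from the lens, then a yellow body 38 x 38 mm up to the flat tail at 120 mm. Origin at the centre of the lens face; z runs along the torch from lens to tail, x and y are square to its sides.
- torch_mid (a point): Point on the torch's axis half-way along, 60 mm from the lens face; axes as the torch's. When the torch lies on its side this point is about 22 mm above what it lies on.
- mat: Fixed cork mat, 200 (x) x 180 (y) x 3 mm thick, to the left or right of the chest's front. Origin at the centre of its underside, on the table; z up.
- chest: Fixed low pale-wood chest with one drawer, 200 deep (x) x 210 wide (y) x 80 mm high. Origin at the centre of its underside, on the table; x points from its front to its back (the drawer opens towards -x), z up. The drawer's front panel covers x = -112 to -100 mm when shut, from 5 to 69 mm above the table. Its top leaves 56 mm over the drawer's floor.
- drawer (a joint): How far the drawer is pulled out, in m: 0 shut, 0.16 at its stop. It slides level along the chest's -x with about 2 N of friction and stays where it is left.
- drawer_floor (a point): Centre of the drawer's inner floor, 14 mm above the table; moves with the drawer; axes as the chest's. The inside is 170 mm (x) x 168 mm (y); side and back walls rise 36 mm above the floor and are 6 mm thick, the 12 mm front panel rises 55 mm above it.
- pull_bar (a point): Middle of the handle's bar: a horizontal round bar about 10 mm thick and 110 mm long along the chest's y, 35 mm out from the drawer's front, 45 mm above the table, 35 mm below the chest's top. It can be pinched or hooked from above.
- succulent: Bystander: succulent in a round black pot, 96 mm across and 66 mm high, leaves to 105 mm. Stands at the place left or right that the mat does not take. Origin under its centre.
- dish: Bystander: white dish, 80 mm across, 22 mm high, on the middle of the chest's top. Origin under its centre.

How it is judged:
By the outcome, as a careful person would: the job done as asked, in the order asked, and still so for the second after the job is handed in, with the robot touching nothing.
It also fails if it takes over 72 s, if anything falls off the work surface, if the arm or the gripper's body presses on something with over 40 N, if the wrist force passes 120 N, or if a joint passes its speed limit or range.

## Robot

A 7-joint arm with a two-finger parallel gripper is mounted at the origin on the work surface. World frame = base frame: x ahead of the robot, y to its left, z up, the work surface at z = 0. Lengths are in m, angles in rad, forces in N, time in s.
With the tool pointing down it reaches from about 0.4 to 0.875 m from the base axis. Payload 19.3 kg.
Tool frame: the origin (TCP) lies between the finger pads; the fingertips stand 17 mm ahead of it and the grasp point (between the pads) lies 2 mm behind it; z points along the fingers, y is the line along which they close (so a half turn about z gives the same grasp; the last joint's range is limited). The gripper opens to 85 mm and grips with 20 to 120 N. Pads are 22 mm wide; open, the fingers measure 114 mm over their backs; the gripper's body (76 mm by 85 mm) begins 54 mm behind the grasp point. The pads swing forward as they close: fully open they stand 13 mm farther back than shut.
Start: joints at [1.071, 0.521, -0.036, 1.599, 0.021, 1.021, -0.113], TCP at [0.26, -0.568, 0.248] pointing down, gripper open.
Joint ranges: [-2.91, 2.91], [-0.3, 2.13], [-1.5, 1.42], [0.17, 2.43], [-1.26, 4.41], [0.16, 1.93], [-2.52, 2.52]. Speed limits (rad/s): [1.89, 1.89, 2.39, 2.39, 3.01, 3.01, 3.01].

## Interface

Orientations are given as [roll, pitch, yaw] about the fixed x, y, z axes, in that order (R = Rz(yaw) Ry(pitch) Rx(roll)).
In Python, from workcell import bot gives the robot as it stands.
- The arm moves only by the shell command python3 -m inch 'ROWS' [FORCE]. ROWS is JSON, a list of rows, each a list of 7 numbers: the shift along the tool's x, y, z in units of 200 mm (1.0 is 200 mm), then the turn, a rotation vector about the tool's x, y, z in units of 90 degrees (1.0 is 90 degrees), then the opening, from 0 (shut) to 1 (fully open). In form: [[x, y, z, rx, ry, rz, grip], ...]. A call has 1 to 20 rows; each row is the pose to reach, as a shift and turn from the pose commanded when the call began, along the tool's axes at that moment; what a row does not reach only later rows make up. A row lasts 1/8 s, in which the tool goes at most 62.5 mm and 10.7 degrees, less where a joint would pass 70% of its speed; a pose out of reach is approached as far as the arm can. A call with a number of a shift or a turn outside -1 to 1 is refused whole. A call with a gripper value outside its range is refused whole. The fingers move at their own pace and stop on an object; FORCE is the grip in N (left out, the last holds). Time passes only in rows, so rows that repeat a pose let the fingers close. It gives the time, the measured TCP pose, the force, the opening and the grip force at its end, in the units of the state.
- bot.observe(): the state, without advancing time (a new reading comes with each control period).
- bot.grab_frame(name): name is "side" or "top"; returns a dict with "img" (384x512x3 uint8, red, green, blue), "z_map" (384x512 float32, m along the optical axis (not along the pixel's ray), 0 where there is no reading), "vfov" (degrees; the focal length in pixels is half the picture's height over the tangent of half this angle, whatever the lens; pixels are square), "cx", "cy" (the principal point, pixels), "rvec" (rotation vector, rad) and "tvec" (3), from world to camera coordinates, as OpenCV has them. Camera axes: x right, y down, z forward; pixel columns grow to the right and rows downward; lengths in m; the calibration is good to about 2 mm. A picture is of the moment at which its call begins.
- bot.job_done(): hands the job in; it is judged then, once.
The state is a dict: "clock": time; "qpos": joint angles; "qd": joint speeds; "joint_efforts": joint torques, N m; "position": TCP position; "tool_rot": TCP orientation; "force": force on the tool from outside, world axes, zero at the start; "moment": the same for the moment, N m; "grip_width": finger opening in m; "finger_force": force on a finger pad.
Only numpy, scipy, OpenCV 4.12 (cv2) and the standard library are available. Lean on these libraries where they do the work, as an engineer would, in place of code of your own. Each camera call takes 0.05 s, during which the arm holds its last target. There are 200 camera calls.

## Working session

There is one attempt and no reset: what is moved stays moved. The work goes in short steps, Python scripts to look and compute and a shell command to move; the robot and the scene stay as the last step left them, time stands still between calls to the robot, and variables do not carry over. Pictures are saved under pics/ and viewed, at most 10 in all, crops included, and the job is handed in when it is done.

```bash
ls; mkdir -p pics; cat > h.py <<'E'
import numpy as np, cv2
from scipy.spatial.transform import Rotation as R
from workcell import bot
def grab(name,save=None):
    f=bot.grab_frame(name)
    if save: cv2.imwrite(f'pics/{save}.png',cv2.cvtColor(f['img'],cv2.COLOR_RGB2BGR))
    return f
def cloud(f):
    z=f['z_map'];h,w=z.shape
    fl=h/2/np.tan(np.radians(f['vfov'])/2)
    v,u=np.mgrid[:h,:w]
    P=np.stack([(u-f['cx'])*z/fl,(v-f['cy'])*z/fl,z],-1)
    Rm=cv2.Rodrigues(np.array(f['rvec'],float))[0]
    W=(P-np.array(f['tvec']).ravel())@Rm
    W[z==0]=np.nan
    return W
def rows(target,rpy=None):
    "shift (units 200mm) and turn (units 90deg) from the present pose to target"
    s=bot.observe(); r=R.from_euler('xyz',s['tool_rot'])
    d=r.inv().apply(np.array(target)-s['position'])/0.2
    t=np.zeros(3) if rpy is None else (r.inv()*R.from_euler('xyz',rpy)).as_rotvec()/(np.pi/2)
    return np.round(d,3),np.round(t,3)
E
python3 - <<'E'
from h import *
s=bot.observe()
for k in s: print(k,np.round(s[k],3))
for n in('side','top'):
    f=grab(n,n+'0'); W=cloud(f); np.save(n+'0.npy',W); print(n,f['vfov'],f['cx'],f['cy'],f['rvec'],f['tvec'])
E
```

```text
pics
clock 0.0
qpos [ 1.071  0.522 -0.036  1.6    0.021  1.021 -0.113]
qd [ 0.001 -0.    -0.001 -0.001  0.002  0.    -0.001]
joint_efforts [-2.0000e-03 -9.2711e+01  1.9790e+00 -3.6994e+01  1.8000e-02  8.0000e-03
  0.0000e+00]
position [ 0.26  -0.568  0.248]
tool_rot [-3.14  0.    0.43]
force [0.364 0.173 0.215]
moment [-0.03   0.016 -0.027]
finger_force 0.0
grip_width 0.085
side 53.39972119011919 249.78473710160839 191.67971234908052 [ 0.44843839 -2.60753788  1.37262588] [0.58565092 0.18272693 0.81694929]
top 48.82113320023434 252.8448339508628 195.72979470686823 [ 2.20816305 -2.14410149  0.12414164] [-0.01889865  0.66243675  1.06607541]
```

View pics/top0.png

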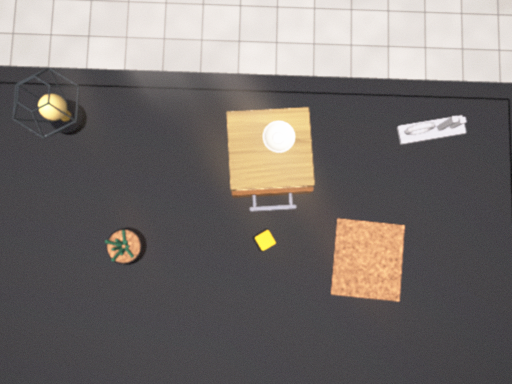

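View pics/side0.png

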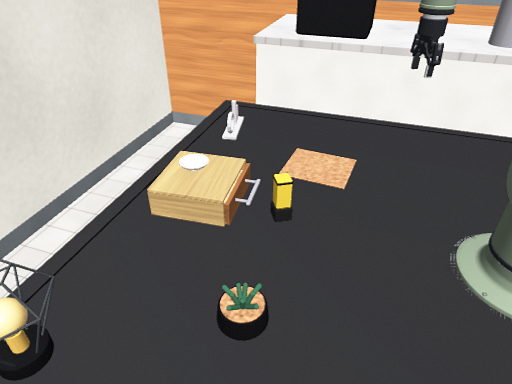

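The top view shows the chest at (270,150), dish (279,137), handle bar (273,208), torch tail (265,240), mat (368,260) and plant (123,246). The side view agrees: the torch is upright in front of the handle. Next I'll measure.

```bash
python3 - <<'E'
from h import *
W=np.load('top0.npy'); img=cv2.imread('pics/top0.png'); hsv=cv2.cvtColor(img,cv2.COLOR_BGR2HSV)
def box(n,m):
    P=W[m]; P=P[~np.isnan(P[:,0])]
    r=cv2.minAreaRect((P[:,:2]*1000).astype(np.float32))
    print(n,len(P),'c',np.round(r[0],1),'size',np.round(r[1],1),'ang',round(r[2],1),'z med',np.round(np.median(P[:,2]),4),'mean',P.mean(0).round(4))
v,u=np.mgrid[:384,:512]
def win(a,b,c,d): return (u>=a)&(u<b)&(v>=c)&(v<d)
sat=hsv[...,1]>80; br=hsv[...,2]>70; z=W[...,2]
box('table',win(180,220,280,330))
box('mat',win(325,412,212,306)&br&sat)
box('torch top',win(245,285,225,255)&(z>.105))
box('torch all',win(245,285,225,255)&(z>.015))
box('chest top',win(220,320,100,198)&(z>.076)&(z<.084))
box('drawer/front',win(220,320,184,200)&(z>.05)&(z<.074))
box('bar',win(240,305,203,214)&(z>.03)&(z<.07))
box('plant',win(100,146,222,270)&(z>.05))
box('dish',win(260,300,118,158)&(z>.084))
S=np.load('side0.npy'); im=cv2.imread('pics/side0.png'); hs=cv2.cvtColor(im,cv2.COLOR_BGR2HSV)
W=S; z=W[...,2]
box('S torch',win(265,300,168,225)&(z>.01)&(z<.13))
box('S torch top',win(265,300,168,225)&(z>.117)&(z<.13))
box('S bar',win(244,264,176,206)&(z>.035)&(z<.055))
box('S mat',win(275,360,145,190)&(hs[...,1]>80)&(hs[...,2]>80)&(z<.01))
box('S chest top',win(140,255,145,225)&(z>.076)&(z<.084))
E
```

```text
table 1993 c [377.2 131.5] size [126.9 103.1] ang 2.0 z med -0.0001 mean [ 0.3773  0.1309 -0.    ]
mat 5357 c [ 506.8 -308.8] size [186.  204.3] ang 85.7 z med 0.0027 mean [ 0.5058 -0.3078  0.0027]
torch top 276 c [550.5 -29.3] size [39.4 39.3] ang 32.2 z med 0.1196 mean [ 0.5503 -0.0292  0.1195]
torch all 333 c [550.2 -28.3] size [45.6 44. ] ang 31.8 z med 0.119 mean [ 0.5506 -0.0268  0.1051]
chest top 5487 c [782. -37.] size [201.  209.9] ang 5.1 z med 0.0803 mean [ 0.7766 -0.0343  0.0803]
drawer/front 457 c [669.3 -46.5] size [ 30.7 205.3] ang 5.0 z med 0.0687 mean [ 0.6739 -0.0466  0.0675]
bar 212 c [635.2 -49.2] size [ 18.2 118.2] ang 1.8 z med 0.0489 mean [ 0.6339 -0.0483  0.0491]
plant 1077 c [526.  317.9] size [89.1 87.1] ang 89.8 z med 0.0684 mean [0.5258 0.3143 0.0726]
dish 761 c [806.9 -61.2] size [96.4 89.4] ang 8.7 z med 0.0941 mean [ 0.8079 -0.0575  0.0942]
S torch 858 c [548.3 -28.9] size [45.9 46. ] ang 30.8 z med 0.0724 mean [ 0.5453 -0.018   0.0718]
S torch top 147 c [548.9 -29.9] size [38.  39.4] ang 32.3 z med 0.1202 mean [ 0.5483 -0.0276  0.12  ]
S bar 174 c [647.3 -59. ] size [ 41.2 137.1] ang 5.6 z med 0.0493 mean [ 0.6384 -0.0566  0.0486]
S mat 1973 c [ 507.4 -279.4] size [252.6 204.6] ang 85.6 z med 0.0038 mean [ 0.5005 -0.3015  0.0038]
S chest top 2852 c [780.7 -39.7] size [202.2 215.1] ang 4.9 z med 0.0806 mean [ 0.7699 -0.0199  0.0805]
```

The measurements agree with the given sizes. The chest centre is (782,-37), yaw 5.1°; the bar is at (635,-50); the torch is at (550,-29.5), face angle 32°; the mat is at (507,-309), yaw -4.3°. The plan is to grip the torch with the tool tilted 45°, then turn it 90° to lay it down. I'll move nearer first.

```bash
python3 - <<'E'
from h import *
print(rows([.37,-.42,.25],[np.pi,0,np.radians(10)]))
E
```

```text
(array([ 0.807, -0.444, -0.011]), array([-0.001,  0.   ,  0.162]))
```

```bash
python3 -m inch '[[0.2,-0.11,0,0,0,0.04,1],[0.4,-0.22,0,0,0,0.08,1],[0.6,-0.33,0,0,0,0.12,1],[0.8,-0.44,0,0,0,0.16,1],[0.8,-0.44,0,0,0,0.16,1]]'; python3 - <<'E'
from h import *
print(rows([.44,-.25,.25],[np.pi,np.radians(-20),np.radians(20)]), np.round(bot.observe()['qpos'],2))
E
```

```text
clock: 0.72
position: [0.3715, -0.4186, 0.2482]
tool_rot: [-3.141, -0.001, 0.183]
force: [-0.5, -0.5, 0.5]
grip_width: 0.0859
finger_force: 0.0
(array([ 0.49 , -0.767, -0.008]), array([ 0.018,  0.221, -0.105])) [ 0.75  0.42 -0.02  1.77  0.01  0.95 -0.66]
```

```bash
python3 -m inch '[[0.12,-0.19,0,0,0.05,-0.02,1],[0.24,-0.38,0,0,0.1,-0.05,1],[0.37,-0.57,0,0.01,0.16,-0.08,1],[0.49,-0.77,0,0.018,0.22,-0.105,1],[0.49,-0.77,0,0.018,0.22,-0.105,1]]'; python3 - <<'E'
from h import *
d=np.radians(32);R0=R.from_euler('xyz',[np.pi,-np.pi/4,d]);z=R0.as_matrix()[:,2]
A=np.array([.5495,-.0295,.082]);print(z,A-.125*z)
print(rows(A-.125*z,[np.pi,-np.pi/4,d]), np.round(bot.observe()['qpos'],2))
E
```

```text
clock: 1.35
position: [0.4377, -0.2512, 0.2481]
tool_rot: [-3.141, -0.347, 0.347]
force: [-0.5, -0.6, -0.5]
grip_width: 0.0855
finger_force: 0.0
[ 0.59966056  0.37470951 -0.70710678] [ 0.47454243 -0.07633869  0.17038835]
(array([ 0.31 , -0.76 ,  0.525]), array([ 0.073,  0.278, -0.115])) [ 0.8   0.27 -0.27  2.06 -0.34  0.62 -0.42]
```

```bash
python3 -m inch '[[0.08,-0.19,0.1,0.018,0.07,-0.03,1],[0.16,-0.38,0.2,0.036,0.14,-0.06,1],[0.23,-0.57,0.35,0.055,0.21,-0.09,1],[0.31,-0.76,0.5,0.073,0.278,-0.115,1],[0.31,-0.76,0.5,0.073,0.278,-0.115,1],[0.31,-0.76,0.5,0.073,0.278,-0.115,1]]'; python3 - <<'E'
from h import *
d=np.radians(32);R0=R.from_euler('xyz',[np.pi,-np.pi/4,d]);z=R0.as_matrix()[:,2]
A=np.array([.5495,-.0295,.082])
print(rows(A-.005*z,[np.pi,-np.pi/4,d]), np.round(bot.observe()['qpos'],2))
E
```

```text
clock: 2.1
position: [0.475, -0.0948, 0.1915]
tool_rot: [-3.11, -0.772, 0.554]
force: [1.0, 0.1, -0.3]
grip_width: 0.0855
finger_force: 0.0
(array([-0.032, -0.06 ,  0.71 ]), array([-0.018,  0.008, -0.002])) [ 1.28  0.59 -1.03  2.33 -1.26  0.16  0.67]
```

The arm hit its j5/j6 limits. I'll fit a simple kinematic model to the logged poses to see which tilts are feasible.

```bash
cat > kin.py <<'E'
import numpy as np, itertools
from scipy.optimize import least_squares
from scipy.spatial.transform import Rotation as R
LO=np.array([-2.91,-.3,-1.5,.17,-1.26,.16,-2.52]);HI=np.array([2.91,2.13,1.42,2.43,4.41,1.93,2.52])
def fk(q,p,s):
    h,a,b,c,y0,y7,ea,eb,ec=p; Z=lambda t:R.from_euler('z',t); Y=lambda t:R.from_euler('y',t)
    r=Z(y0+s[0]*q[0])*Y(q[1]); P=np.array([0,0,h])+r.apply([ea,0,a])
    r=r*Z(s[1]*q[2])*Y(q[3]); P=P+r.apply([eb,0,b])
    r=r*Z(s[2]*q[4])*Y(q[5]); P=P+r.apply([ec,0,0])
    r=r*Z(y7+s[3]*q[6]); return P+r.apply([0,0,c]),r
E
cat > fit.py <<'E'
from kin import *
from workcell import bot
o=bot.observe()
D=[([1.071,.522,-.036,1.6,.021,1.021,-.113],[.26,-.568,.248],[-3.14,0,.43]),
([.75,.42,-.02,1.77,.01,.95,-.66],[.3715,-.4186,.2482],[-3.141,-.001,.183]),
([.8,.27,-.27,2.06,-.34,.62,-.42],[.4377,-.2512,.2481],[-3.141,-.347,.347]),
(o['qpos'],o['position'],o['tool_rot'])]
best=None
for s in itertools.product([1,-1],repeat=4):
  for y0 in(0,2,4):
   def res(p):
    e=[1e-2*(p[6:]-0)]
    for q,x,w in D:
        P,r=fk(q,p,s); e+=[P-x,.3*(r.inv()*R.from_euler('xyz',w)).as_rotvec()]
    return np.concatenate(e)
   f=least_squares(res,[.35,.4,.4,.3,y0,0,0,0,0])
   if best is None or f.cost<best[0]: best=(f.cost,s,f.x,res(f.x))
print(best[0],best[1],best[2].round(3)); print(np.round(best[3][3:].reshape(4,6)*1000,1)); np.save('p.npy',best[2]); np.save('s.npy',best[1])
E
python3 fit.py
```

```text
0.0003454473051816841 (-1, -1, -1, -1) [ 0.299  0.516  0.446  0.264 -0.095  1.484 -0.018  0.009 -0.008]
[[ 1.   1.1  2.2  0.2 -0.  -2.8]
 [ 6.9  5.9 -0.8  0.6  0.  -1.9]
 [ 1.4  0.3 -3.5 12.  -0.3 -0.9]
 [-0.8 -1.1  2.1 19.8  0.2  5.6]]
```

```bash
cat > ik.py <<'E'
from kin import *
p=np.load('p.npy');s=np.load('s.npy')
def ik(x,r,n=12,m=.05,q0=None):
    best=None;rng=np.random.default_rng(0);lo,hi=LO+m,HI-m;c=(lo+hi)/2;c[4]=0
    for k in range(n):
        g=rng.uniform(lo,hi) if k else np.clip([0,.5,0,1.6,0,1,0] if q0 is None else q0,lo+.01,hi-.01)
        f=least_squares(lambda q:np.r_[(lambda P,Q:np.r_[P-x,.3*(Q.inv()*r).as_rotvec()])(*fk(q,p,s)),2e-4*(q-c)],g,bounds=(lo,hi),max_nfev=60)
        if best is None or f.cost<best.cost: best=f
    return best.x,np.abs(best.fun[:6]).max()
E
cat > e.py <<'E'
from ik import *
A=np.array([.5495,-.0295,.082])
print('torch: d, tilt from vertical')
for d in(32,-58,122,212):
  for t in(30,45,60):
    r=R.from_euler('xyz',[np.pi,-np.radians(t),np.radians(d)])
    o=[]
    for back in(.005,.12):
      q,e=ik(A-back*r.as_matrix()[:,2],r,8); o.append(f'{e*1000:.1f} {q.round(2)}')
    print(d,t,o)
print('mat: torch tail dir az, tilt')
for az in range(-180,180,30):
  for t in(30,45,60):
    # tool leans toward tail: z has -tail component; x along tail
    r=R.from_euler('xyz',[np.pi,np.radians(t),np.radians(az)])
    q,e=ik(np.array([.5,-.31,.03]),r,6); print(az,t,f'{e*1000:.1f}',q.round(2))
E
timeout 500 python3 e.py
```

```text
torch: d, tilt from vertical
32 30 ['0.0 [ 0.85  0.85 -0.89  2.15  1.51  0.21 -2.2 ]', '0.0 [ 0.39  0.36 -0.2   2.2  -0.95  0.4   0.07]']
32 45 ['0.0 [ 1.22  1.58 -1.43  2.25  2.06  0.76 -2.22]', '0.0 [ 1.41  1.07 -1.34  2.34  1.7   0.32 -2.12]']
32 60 ['0.0 [ 1.35  1.89 -1.45  2.28  2.27  0.7  -2.09]', '3.3 [-0.01  0.76  0.64  2.38  4.36  1.41  1.21]']
-58 30 ['0.0 [-0.04  0.66 -0.26  2.05  1.3   0.66  2.32]', '0.0 [ 0.09  0.49 -0.56  2.06  1.1   0.88  2.47]']
-58 45 ['0.0 [-0.35  0.72 -0.02  2.08  1.5   0.76  1.98]', '0.0 [-0.42  0.53 -0.15  2.12  1.26  0.92  2.14]']
-58 60 ['0.0 [-0.61  0.84  0.18  2.09  1.58  0.89  1.73]', '0.0 [-0.69  0.7   0.01  2.13  1.36  1.08  1.85]']
122 30 ['0.0 [ 0.39  0.84 -0.37  1.67 -0.12  1.04  0.73]', '0.0 [ 0.41  0.74 -0.33  1.52 -0.15  1.29  0.75]']
122 45 ['0.0 [ 0.47  0.96 -0.42  1.55 -0.2   1.26  0.8 ]', '0.0 [ 0.49  0.92 -0.37  1.35 -0.21  1.52  0.8 ]']
122 60 ['0.0 [ 0.52  1.1  -0.47  1.44 -0.27  1.47  0.82]', '0.0 [ 0.54  1.11 -0.43  1.19 -0.26  1.73  0.8 ]']
212 30 ['0.0 [ 0.08  0.86 -0.35  1.59  0.5   1.28  1.64]', '0.0 [ 0.09  0.82 -0.47  
[... 1549 characters left out ...]
.0 [-0.14  1.22  0.54  1.37  0.24  1.38 -0.91]
60 30 0.0 [-0.13  0.93  0.52  1.77  0.17  0.63 -0.44]
60 45 0.0 [-0.19  1.01  0.48  1.72  0.49  0.79 -0.78]
60 60 0.0 [-0.37  1.19  0.67  1.67  0.44  0.9  -0.81]
90 30 0.0 [-0.12  0.86  0.48  1.94  0.54  0.28 -0.32]
90 45 0.0 [-0.12  0.9   0.36  1.96  1.3   0.51 -1.13]
90 60 0.0 [-0.19  1.01  0.32  1.95  1.46  0.78 -1.39]
120 30 0.0 [ 0.59  0.78 -0.3   2.06  1.88  0.49 -0.85]
120 45 0.0 [ 0.8   0.97 -0.64  2.15  2.25  1.04 -1.06]
120 60 0.0 [ 0.3   0.95 -0.12  2.18  2.38  1.1  -1.57]
150 30 0.0 [ 1.04  0.9  -0.69  2.11  2.2   0.48 -0.38]
150 45 0.0 [ 1.25  1.16 -0.93  2.23  2.66  0.89 -0.52]
150 60 0.0 [ 1.22  1.26 -0.81  2.28  3.08  1.15 -0.76]
```

Approaching the torch from the right-front (d=122°) keeps the joints central. I'll back out to a tool-down pose first.

```bash
python3 - <<'E'
from h import *
print(rows([.50,-.20,.32],[np.pi,0,np.radians(40)]))
E
```

```text
(array([ 0.326,  0.495, -0.595]), array([ 0.017, -0.492, -0.08 ]))
```

```bash
python3 -m inch '[[0.06,0.1,-0.12,0,-0.1,-0.015,1],[0.13,0.2,-0.24,0.005,-0.2,-0.03,1],[0.2,0.3,-0.36,0.01,-0.3,-0.05,1],[0.26,0.4,-0.48,0.015,-0.4,-0.065,1],[0.33,0.5,-0.6,0.017,-0.49,-0.08,1],[0.33,0.5,-0.6,0.017,-0.49,-0.08,1],[0.33,0.5,-0.6,0.017,-0.49,-0.08,1]]'; python3 - <<'E'
from h import *
print(rows([.56,-.15,.30],[np.pi,0,np.radians(122)]), np.round(bot.observe()['qpos'],2))
E
```

```text
clock: 2.98
position: [0.5023, -0.2027, 0.3273]
tool_rot: [3.129, 0.001, 0.694]
force: [-0.3, 1.1, -1.7]
grip_width: 0.0854
finger_force: 0.0
(array([ 0.39 , -0.02 ,  0.136]), array([ 0.006,  0.006, -0.914])) [ 0.29  0.3  -0.02  1.73  0.02  1.1  -0.62]
```

```bash
python3 -m inch '[[0.05,0,0.02,0,0,-0.11,1],[0.1,0,0.04,0,0,-0.22,1],[0.15,0,0.06,0,0,-0.33,1],[0.2,0,0.08,0,0,-0.44,1],[0.25,-0.01,0.1,0,0,-0.55,1],[0.3,-0.015,0.12,0,0,-0.66,1],[0.35,-0.02,0.13,0,0,-0.78,1],[0.39,-0.02,0.136,0.006,0.006,-0.9,1],[0.39,-0.02,0.136,0.006,0.006,-0.914,1],[0.39,-0.02,0.136,0.006,0.006,-0.914,1]]'; python3 - <<'E'
from h import *
t=np.radians(47);d=np.radians(122);R0=R.from_euler('xyz',[np.pi,-t,d]);z=R0.as_matrix()[:,2]
A=np.array([.5495,-.0295,.082])
print(A-.12*z,rows(A-.12*z,[np.pi,-t,d]), np.round(bot.observe()['qpos'],2))
E
```

```text
clock: 4.22
position: [0.5577, -0.1473, 0.2957]
tool_rot: [3.14, -0.009, 2.131]
force: [-0.3, -0.5, 0.9]
grip_width: 0.0854
finger_force: 0.0
[ 0.59600701 -0.10392677  0.1638398 ] (array([0.076, 0.277, 0.66 ]), array([0.   , 0.517, 0.001])) [ 0.4   0.42 -0.33  1.66  0.14  1.1   0.59]
```

```bash
python3 -m inch '[[0,0.05,0.05,0,0.1,0,1],[0,0.1,0.1,0,0.2,0,1],[0.02,0.15,0.2,0,0.3,0,1],[0.04,0.2,0.3,0,0.4,0,1],[0.06,0.25,0.45,0,0.517,0,1],[0.076,0.277,0.6,0,0.517,0,1],[0.076,0.277,0.66,0,0.517,0,1],[0.076,0.277,0.66,0,0.517,0,1]]'; python3 - <<'E'
from h import *
t=np.radians(47);d=np.radians(122);R0=R.from_euler('xyz',[np.pi,-t,d]);z=R0.as_matrix()[:,2]
A=np.array([.5495,-.0295,.082])
print(rows(A-.005*z,[np.pi,-t,d]), np.round(bot.observe()['qpos'],2))
grab('side','side1')
E
```

```text
clock: 5.22
position: [0.5958, -0.103, 0.1638]
tool_rot: [-3.141, -0.821, 2.135]
force: [-0.0, 0.3, 1.0]
grip_width: 0.0852
finger_force: 0.0
(array([-0.004,  0.001,  0.571]), array([-0.003, -0.001,  0.002])) [ 0.53  0.99 -0.42  1.22 -0.22  1.57  0.81]
```

View pics/side1.png

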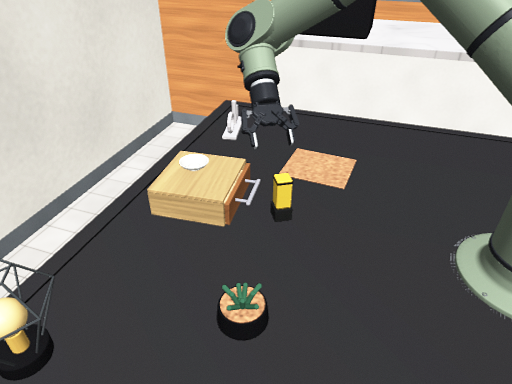

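The picture shows the tilted gripper at (270,125), its fingers straddling the torch's line at (283,197). I'll advance and close.

```bash
python3 -m inch '[[0,0,0.1,0,0,0,1],[0,0,0.2,0,0,0,1],[0,0,0.3,0,0,0,1],[0,0,0.4,0,0,0,1],[0,0,0.48,0,0,0,1],[0,0,0.54,0,0,0,1],[-0.002,0,0.57,0,0,0,1],[-0.002,0,0.57,0,0,0,1],[-0.002,0,0.57,0,0,0,0.6],[-0.002,0,0.57,0,0,0,0.5],[-0.002,0,0.57,0,0,0,0.42],[-0.002,0,0.57,0,0,0,0.3],[-0.002,0,0.57,0,0,0,0.3],[-0.002,0,0.57,0,0,0,0.3],[-0.002,0,0.57,0,0,0,0.3]]' 40; python3 - <<'E'
from h import *
print(rows([.5495,-.0295,.082]),np.round(bot.observe()['force'],1))
E
```

```text
clock: 7.15
position: [0.5513, -0.0325, 0.0854]
tool_rot: [3.14, -0.822, 2.137]
force: [-0.3, -2.7, 5.1]
grip_width: 0.0376
finger_force: 40.8
(array([-0.001,  0.001,  0.025]), array([0., 0., 0.])) [-0.3 -2.7  5.1]
```

```bash
python3 - <<'E'
from h import *
p=np.array(bot.observe()['position']); print(rows(p+[-.02,-.03,.13]))
E
```

```text
(array([ 0.427, -0.164, -0.496]), array([0., 0., 0.]))
```

```bash
python3 -m inch '[[0.03,0,-0.028,0,0,0,0.3],[0.1,0,-0.093,0,0,0,0.3],[0.2,0,-0.186,0,0,0,0.3],[0.3,0,-0.28,0,0,0,0.3],[0.4,0,-0.373,0,0,0,0.3],[0.47,0,-0.44,0,0,0,0.3],[0.47,0,-0.44,0,0,0,0.3]]'; python3 - <<'E'
from h import *
print(rows([.52,-.15,.24],[np.pi,np.radians(0),np.radians(95)]),bot.observe()['grip_width'])
E
```

```text
clock: 8.02
position: [0.5519, -0.033, 0.2157]
tool_rot: [3.138, -0.82, 2.139]
force: [0.2, -0.3, -2.6]
grip_width: 0.0378
finger_force: 40.4
(array([-0.189, -0.448, -0.382]), array([-0.123, -0.512,  0.288])) 0.037776681682062295
```

```bash
python3 -m inch '[[-0.02,-0.05,-0.05,-0.015,-0.064,0.036,0.3],[-0.04,-0.11,-0.1,-0.03,-0.128,0.072,0.3],[-0.07,-0.17,-0.15,-0.046,-0.192,0.108,0.3],[-0.095,-0.22,-0.2,-0.061,-0.256,0.144,0.3],[-0.12,-0.28,-0.25,-0.077,-0.32,0.18,0.3],[-0.14,-0.34,-0.3,-0.092,-0.384,0.216,0.3],[-0.17,-0.39,-0.35,-0.108,-0.448,0.252,0.3],[-0.19,-0.45,-0.38,-0.123,-0.512,0.288,0.3],[-0.19,-0.45,-0.38,-0.123,-0.512,0.288,0.3]]'; python3 - <<'E'
from h import *
print(rows([.505,-.29,.18],[np.pi,np.radians(25),np.radians(50)]),bot.observe()['grip_width'],np.round(bot.observe()['qpos'],2))
E
```

```text
clock: 9.15
position: [0.5184, -0.1491, 0.2377]
tool_rot: [-3.137, -0.002, 1.66]
force: [0.2, 0.0, -1.9]
grip_width: 0.038
finger_force: 41.0
(array([-0.696, -0.128,  0.288]), array([ 0.106, -0.263,  0.494])) 0.038034117829845726 [ 0.3   0.4  -0.17  1.83  0.08  0.92  0.18]
```

```bash
python3 -m inch '[[-0.1,-0.02,0.04,0.013,-0.033,0.062,0.3],[-0.2,-0.04,0.08,0.026,-0.066,0.124,0.3],[-0.3,-0.055,0.12,0.04,-0.1,0.186,0.3],[-0.4,-0.07,0.16,0.053,-0.132,0.247,0.3],[-0.5,-0.09,0.2,0.066,-0.164,0.31,0.3],[-0.6,-0.11,0.24,0.08,-0.2,0.37,0.3],[-0.696,-0.128,0.28,0.093,-0.23,0.432,0.3],[-0.696,-0.128,0.28,0.106,-0.263,0.494,0.3],[-0.696,-0.128,0.28,0.106,-0.263,0.494,0.3]]'; python3 - <<'E'
from h import *
print(rows([.529,-.296,.10],[np.pi,np.radians(45.5),np.radians(30)]),bot.observe()['grip_width'],np.round(bot.observe()['qpos'],2))
E
```

```text
clock: 10.28
position: [0.506, -0.2899, 0.1801]
tool_rot: [-3.139, 0.435, 0.874]
force: [-0.4, -0.3, -2.6]
grip_width: 0.0374
finger_force: 41.1
(array([0.214, 0.109, 0.342]), array([ 0.127, -0.226,  0.183])) 0.037437803938358404 [ 0.07  0.64  0.21  1.71  0.31  1.03 -0.63]
```

```bash
python3 -m inch '[[0.04,0.02,0.06,0.025,-0.045,0.037,0.3],[0.08,0.04,0.12,0.05,-0.09,0.073,0.3],[0.12,0.06,0.18,0.076,-0.135,0.11,0.3],[0.16,0.08,0.25,0.1,-0.18,0.146,0.3],[0.2,0.1,0.31,0.127,-0.226,0.183,0.3],[0.214,0.109,0.342,0.127,-0.226,0.183,0.3],[0.214,0.109,0.342,0.127,-0.226,0.183,0.3]]'; python3 - <<'E'
from h import *
print(rows([.529,-.296,.032],[np.pi,np.radians(45.5),np.radians(30)]),rows([.529,-.296,.027]),np.round(bot.observe()['qpos'],2))
f=grab('side','side2'); W=cloud(f); hs=cv2.cvtColor(f['img'],cv2.COLOR_RGB2HSV)
m=(hs[...,1]>200)&(hs[...,0]>24)&(hs[...,0]<34)&(hs[...,2]>150)&(W[...,2]>.03)&(W[...,2]<.3)&(W[...,1]<-.15)
P=W[m];print(len(P),P.min(0),P.max(0))
if len(P): c=P-P.mean(0);print(np.linalg.svd(c,full_matrices=False)[2])
E
```

```text
clock: 11.15
position: [0.5282, -0.2977, 0.1013]
tool_rot: [3.139, 0.791, 0.522]
force: [-0.4, 0.6, -3.0]
grip_width: 0.0379
finger_force: 41.4
(array([ 0.252, -0.006,  0.238]), array([ 0.001, -0.002, -0.001])) (array([ 0.27 , -0.006,  0.256]), array([0., 0., 0.])) [-0.    1.02  0.32  1.38  0.26  1.38 -0.92]Traceback (most recent call last):
  File "<stdin>", line 5, in <module>
    return umr_minimum(a, axis, None, out, keepdims, initial, where)
ValueError: zero-size array to reduction operation minimum which has no identity
```

View pics/side2.png

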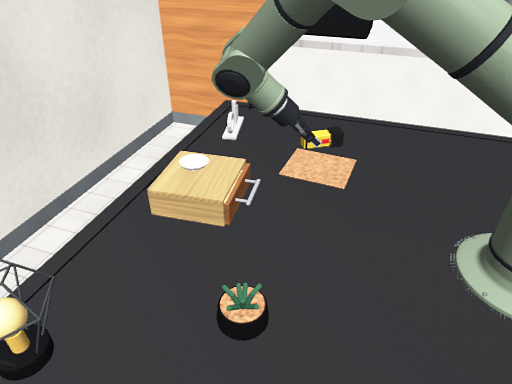

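The torch is held level at (322,138), above the mat at (318,168), with its head towards the base. Now I'll lower it slowly.

```bash
python3 -m inch '[[0.05,0,0.048,0,0,0,0.3],[0.1,0,0.095,0,0,0,0.3],[0.15,-0.002,0.143,0,0,0,0.3],[0.19,-0.004,0.18,0,0,0,0.3],[0.22,-0.006,0.208,0,0,0,0.3],[0.24,-0.006,0.227,0,0,0,0.3],[0.252,-0.006,0.238,0,0,0,0.3],[0.252,-0.006,0.238,0,0,0,0.3]]'; python3 - <<'E'
from h import *
print(rows([.529,-.296,.027]),bot.observe()['force'])
f=grab('top'); W=cloud(f); v,u=np.mgrid[:384,:512]
# extent near mat of low objects
img=f['img'].astype(int); m=(img[...,0]>150)&(img[...,1]>130)&(img[...,2]<60)&(u>300)&(u<430)&(v>200)&(v<310)
print(m.sum(), np.nanmean(W[m],0) if m.any() else '')
E
```

```text
clock: 12.2
position: [0.5296, -0.2958, 0.0324]
tool_rot: [3.136, 0.793, 0.518]
force: [0.5, 0.3, -2.6]
grip_width: 0.038
finger_force: 41.5
(array([ 0.017, -0.001,  0.021]), array([0., 0., 0.])) [ 0.54888466  0.27638021 -2.63234641]
24 [ 0.4961636  -0.30499057  0.04619337]
```

```bash
python3 -m inch '[[0.007,0,0.007,0,0,0,0.3],[0.013,0,0.012,0,0,0,0.3],[0.013,0,0.012,0,0,0,0.3],[0.013,0,0.012,0,0,0,0.3]]'; python3 -m inch '[[0.004,0,0.004,0,0,0,0.3],[0.007,0,0.007,0,0,0,0.3],[0.007,0,0.007,0,0,0,0.3]]'
```

```text
clock: 12.75
position: [0.5297, -0.2958, 0.0289]
tool_rot: [3.136, 0.793, 0.518]
force: [0.2, -0.3, -2.9]
grip_width: 0.0375
finger_force: 41.5
clock: 13.12
position: [0.5296, -0.2958, 0.0269]
tool_rot: [3.136, 0.793, 0.518]
force: [0.4, 0.1, -1.3]
grip_width: 0.0377
finger_force: 41.6
```

Contact is starting, with part of the weight carried. One more millimetre, then release.

```bash
python3 -m inch '[[0.004,0,0.004,0,0,0,0.3],[0.004,0,0.004,0,0,0,0.3]]'; python3 -m inch '[[0,0,0,0,0,0,0.48],[0,0,0,0,0,0,0.55],[0,0,0,0,0,0,0.7],[0,0,0,0,0,0,0.85],[0,0,-0.05,0,0,0,0.85],[0,0,-0.15,0,0,0,0.9],[0,0,-0.3,0,0,0,0.9],[0,0,-0.45,0,0,0,0.9],[0,0,-0.65,0,0,0,0.9],[0,0,-0.65,0,0,0,0.9]]'; python3 - <<'E'
from h import *
print(rows([.50,-.20,.20],[np.pi,0,np.radians(0)]),np.round(bot.observe()['qpos'],2))
E
```

```text
clock: 13.38
position: [0.5297, -0.2958, 0.0265]
tool_rot: [3.136, 0.793, 0.518]
force: [0.5, 3.8, 9.0]
grip_width: 0.0376
finger_force: 42.3
clock: 14.62
position: [0.6123, -0.2478, 0.119]
tool_rot: [3.133, 0.789, 0.519]
force: [-0.0, -0.1, -0.4]
grip_width: 0.0769
finger_force: 0.0
(array([-0.548, -0.486, -0.028]), array([0.135, 0.489, 0.315])) [-0.05  1.1   0.31  1.11  0.21  1.58 -0.93]
```

```bash
python3 - <<'E'
from h import *
print(rows([.60,-.17,.23],[np.pi,0,np.radians(95.1)]))
E
```

```text
(array([-0.296, -0.364, -0.493]), array([-0.281,  0.448, -0.685]))
```

```bash
python3 -m inch '[[-0.03,-0.04,-0.06,-0.035,0.056,-0.086,0.9],[-0.06,-0.09,-0.13,-0.07,0.112,-0.171,0.8],[-0.1,-0.14,-0.2,-0.105,0.168,-0.257,0.6],[-0.14,-0.18,-0.26,-0.14,0.224,-0.343,0.5],[-0.18,-0.22,-0.32,-0.176,0.28,-0.428,0.4],[-0.22,-0.27,-0.38,-0.21,0.336,-0.514,0.33],[-0.26,-0.31,-0.44,-0.246,0.392,-0.6,0.33],[-0.296,-0.364,-0.493,-0.281,0.448,-0.685,0.33],[-0.296,-0.364,-0.493,-0.281,0.448,-0.685,0.33],[-0.296,-0.364,-0.493,-0.281,0.448,-0.685,0.33]]'; python3 - <<'E'
from h import *
print(rows([.6355,-.0495,.15],[np.pi,0,np.radians(95.1)]),np.round(bot.observe()['qpos'],2))
f=grab('top','top1'); W=cloud(f); img=f['img'].astype(int); v,u=np.mgrid[:384,:512]
m=(img[...,0]>150)&(img[...,1]>130)&(img[...,2]<90)&(u>300)&(u<430)&(v>200)&(v<310)
P=W[m]; print(len(P),cv2.minAreaRect((P[:,:2]*1000).astype(np.float32)),np.median(P[:,2]))
m=(img.max(-1)<60)&(u>325)&(u<412)&(v>212)&(v<306)&(W[...,2]>.02)
P=W[m]; print(len(P),P.mean(0) if len(P) else '')
E
```

```text
clock: 15.88
position: [0.5979, -0.1716, 0.2273]
tool_rot: [-3.135, 0.001, 1.655]
force: [-0.8, 0.5, 0.3]
grip_width: 0.0279
finger_force: 0.0
(array([0.593, 0.241, 0.384]), array([-0.004,  0.001, -0.003])) [ 0.3   0.55 -0.18  1.62  0.11  0.99  0.17]
0 ((0.0, 0.0), (0.0, 0.0), 0.0) nan
66 [ 0.57722099 -0.10779883  0.54985057]
  return _methods._mean(a, axis=axis, dtype=dtype,
  ret = ret.dtype.type(ret / rcount)
```

View pics/top1.png

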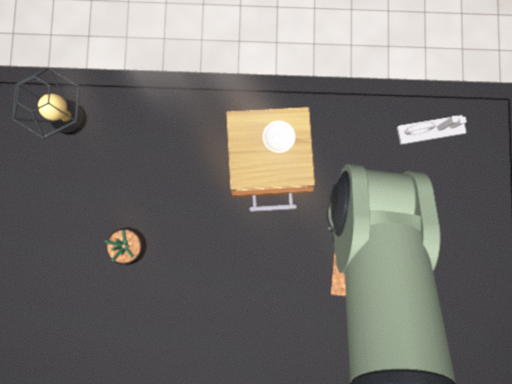

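The arm hides the mat at (340,270). The chest and handle bar (273,208) are unchanged, so I'll go on to the handle.

```bash
python3 -m inch '[[0.15,0.06,0.05,0,0,0,0.33],[0.3,0.12,0.12,-0.002,0,0,0.33],[0.45,0.18,0.2,-0.004,0,-0.003,0.33],[0.55,0.22,0.28,-0.004,0,-0.003,0.33],[0.593,0.241,0.35,-0.004,0,-0.003,0.33],[0.593,0.241,0.384,-0.004,0,-0.003,0.33],[0.593,0.241,0.384,-0.004,0,-0.003,0.33]]'; python3 - <<'E'
from h import *
print(rows([.6355,-.0495,.047],[np.pi,0,np.radians(95.1)]),bot.observe()['grip_width'])
f=grab('side'); W=cloud(f); img=f['img'].astype(int); 
m=(img[...,0]>140)&(img[...,1]>120)&(img[...,2]<90)&(W[...,2]<.06)&(W[...,2]>.015)&(abs(W[...,0]-.51)<.12)&(abs(W[...,1]+.3)<.12)
P=W[m]; print(len(P)); print(cv2.minAreaRect((P[:,:2]*1000).astype(np.float32)),np.percentile(P[:,2],[2,50,98])) 
c=(img.max(-1)<60)&(W[...,2]<.06)&(W[...,2]>.012)&(abs(W[...,0]-.51)<.12)&(abs(W[...,1]+.3)<.12)
P=W[c|m]; print(cv2.minAreaRect((P[:,:2]*1000).astype(np.float32)),np.percentile(P[:,2],[2,50,98])) 
E
```

```text
clock: 16.8
position: [0.635, -0.0504, 0.1506]
tool_rot: [3.141, 0.0, 1.661]
force: [-0.3, -1.0, 0.3]
grip_width: 0.0284
finger_force: 0.0
(array([0.005, 0.003, 0.518]), array([0.   , 0.   , 0.001])) 0.02837298614260356
191
((522.5780029296875, -295.8047180175781), (83.01564025878906, 37.17288589477539), 28.31854248046875) [0.01564291 0.03233194 0.04564459]
((507.7159423828125, -306.28564453125), (119.49813842773438, 48.42643356323242), 29.637849807739258) [0.01448877 0.03587206 0.05193806]
```

The torch lies on the mat: centre (508,-306), axis at 29.5°, 119.5 mm long. Now down onto the bar, slowly.

```bash
python3 -m inch '[[0,0,0.1,0,0,0,0.33],[0.002,0.002,0.2,0,0,0,0.33],[0.004,0.003,0.3,0,0,0,0.33],[0.004,0.003,0.37,0,0,0,0.33],[0.004,0.003,0.42,0,0,0,0.33],[0.004,0.003,0.46,0,0,0,0.33],[0.004,0.003,0.5,0,0,0,0.33],[0.004,0.003,0.515,0,0,0,0.33],[0.004,0.003,0.515,0,0,0,0.33]]'; python3 -m inch '[[0,0,0,0,0,0,0.2],[0,0,0,0,0,0,0.1],[0,0,0,0,0,0,0.05],[0,0,0,0,0,0,0.05],[0,0,0,0,0,0,0.05]]' 30
```

```text
clock: 17.98
position: [0.6355, -0.0485, 0.0484]
tool_rot: [3.141, 0.0, 1.662]
force: [-8.4, -1.2, 8.2]
grip_width: 0.0276
finger_force: 0.2
clock: 18.6
position: [0.634, -0.0485, 0.048]
tool_rot: [-3.139, -0.0, 1.662]
force: [-16.1, -0.8, 15.5]
grip_width: 0.0098
finger_force: 29.5
```

```bash
python3 -m inch '[[0,-0.03,-0.005,0,0,0,0.05],[0,-0.08,-0.01,0,0,0,0.05]]'
```

```text
clock: 18.85
position: [0.6188, -0.0498, 0.0486]
tool_rot: [-3.141, -0.001, 1.663]
force: [2.4, -0.2, -26.3]
grip_width: 0.0097
finger_force: 29.2
```

```bash
python3 -m inch '[[0,-0.03,0.006,0,0,0,0.05],[0,-0.07,0.006,0,0,0,0.05]]'; python3 -m inch '[[0,-0.05,0,0,0,0,0.05],[0,-0.1,0,0,0,0,0.05]]'
```

```text
clock: 19.1
position: [0.6057, -0.051, 0.0485]
tool_rot: [3.14, -0.0, 1.663]
force: [2.0, -0.0, -16.9]
grip_width: 0.0094
finger_force: 30.1
clock: 19.35
position: [0.5853, -0.0527, 0.0486]
tool_rot: [3.141, -0.0, 1.663]
force: [1.9, 0.8, -20.9]
grip_width: 0.01
finger_force: 29.7
```

```bash
python3 -m inch '[[0,-0.05,0.003,0,0,0,0.05],[0,-0.11,0.005,0,0,0,0.05],[0,-0.17,0.005,0,0,0,0.05],[0,-0.23,0.005,0,0,0,0.05],[0,-0.29,0.005,0,0,0,0.05],[0,-0.35,0.005,0,0,0,0.05]]'
```

```text
clock: 20.1
position: [0.5164, -0.0588, 0.0483]
tool_rot: [3.139, -0.001, 1.663]
force: [2.1, 6.6, 1.6]
grip_width: 0.0095
finger_force: 31.7
```

```bash
python3 -m inch '[[0,-0.05,0,0,0,0,0.05],[0,-0.1,0,0,0,0,0.05],[0,-0.14,0,0,0,0,0.05],[0,-0.175,0,0,0,0,0.05],[0,-0.175,0,0,0,0,0.05]]'; python3 -m inch '[[0,0,0,0,0,0,0.12],[0,0,0,0,0,0,0.2],[0,0,0,0,0,0,0.3],[0,0,0,0,0,0,0.33],[0,0,-0.05,0,0,0,0.33],[0,0,-0.12,0,0,0,0.33],[0,0,-0.25,0,0,0,0.33],[0,0,-0.45,0,0,0,0.33],[0,0,-0.65,0,0,0,0.33],[0,0,-0.8,0,0,0,0.33],[0,0,-0.8,0,0,0,0.33]]'; python3 - <<'E'
from h import *
f=grab('side'); W=cloud(f); z=W[...,2]; v,u=np.mgrid[:384,:512]
f2=grab('top','top2')
# chest frame
c=np.radians(5.1); X=(W[...,:2]-[.782,-.037])@np.array([[np.cos(c),-np.sin(c)],[np.sin(c),np.cos(c)]])
m=(abs(X[...,1])<.1)&(X[...,0]<-.105)&(X[...,0]>-.33)
P=np.c_[X[m],z[m]]
b=(P[:,2]>.055)&(P[:,2]<.075); print('front top x', np.percentile(P[b,0],[5,50,95]))
b=(P[:,2]>.04)&(P[:,2]<.054)&(P[:,0]<-.28); print('bar', np.median(P[b],0), b.sum())
print(rows([.49,-.24,.22],[np.pi,0,np.radians(29.6)]),np.round(bot.observe()['qpos'],2))
E
```

```text
clock: 20.72
position: [0.481, -0.0619, 0.0482]
tool_rot: [3.14, -0.001, 1.663]
force: [-2.8, 7.4, 4.9]
grip_width: 0.0097
finger_force: 32.2
clock: 22.1
position: [0.4824, -0.0627, 0.2105]
tool_rot: [3.136, 0.001, 1.662]
force: [0.0, -0.1, -0.8]
grip_width: 0.028
finger_force: 0.0
front top x [-0.26718574 -0.26239461 -0.25620392]
bar [-0.30071964  0.00738958  0.04939272] 166
(array([-0.887, -0.038, -0.059]), array([ 0.001, -0.001,  0.729])) [ 0.18  0.36 -0.22  1.99  0.11  0.8  -0.01]
```

View pics/top2.png

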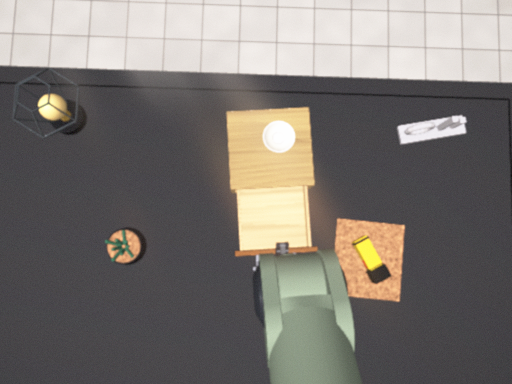

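The picture shows the drawer open (interior around (275,220); measured at about 0.154 m) and the torch lying on the mat at (371,260). Next I'll go over the torch.

```bash
python3 -m inch '[[-0.1,0,-0.01,0,0,0.08,0.5],[-0.22,-0.01,-0.02,0,0,0.17,0.7],[-0.34,-0.015,-0.03,0,0,0.27,0.9],[-0.46,-0.02,-0.04,0,0,0.37,0.9],[-0.58,-0.025,-0.05,0,0,0.47,0.9],[-0.7,-0.03,-0.06,0,0,0.57,0.9],[-0.8,-0.035,-0.06,0,0,0.66,0.9],[-0.887,-0.038,-0.06,0,0,0.729,0.9],[-0.887,-0.038,-0.06,0,0,0.729,0.9],[-0.887,-0.038,-0.06,0,0,0.729,0.9]]'; python3 - <<'E'
from h import *
print(rows([.509,-.306,.12],[np.pi,0,np.radians(29.6)]))
E
```

```text
clock: 23.45
position: [0.4899, -0.2391, 0.2191]
tool_rot: [-3.141, -0.001, 0.52]
force: [1.1, 0.6, 0.6]
grip_width: 0.077
finger_force: 0.0
(array([-0.084,  0.338,  0.495]), array([-0.   , -0.   ,  0.002]))
```

```bash
python3 -m inch '[[-0.02,0.1,0.1,0,0,0,0.9],[-0.05,0.2,0.2,0,0,0,0.9],[-0.084,0.3,0.32,0,0,0,0.9],[-0.084,0.338,0.42,0,0,0,0.9],[-0.084,0.338,0.495,0,0,0,0.9],[-0.084,0.338,0.495,0,0,0,0.9]]'; python3 - <<'E'
from h import *
print(rows([.509,-.306,.030],[np.pi,0,np.radians(29.6)]))
f=grab('side'); W=cloud(f); img=f['img'].astype(int); 
g=(W[...,2]<.06)&(W[...,2]>.012)&(abs(W[...,0]-.51)<.12)&(abs(W[...,1]+.3)<.12)
c=(img.max(-1)<60)|((img[...,0]>140)&(img[...,1]>120)&(img[...,2]<90))
P=W[c&g]; print(cv2.minAreaRect((P[:,:2]*1000).astype(np.float32))) 
E
```

```text
clock: 24.2
position: [0.5088, -0.3056, 0.1197]
tool_rot: [-3.14, -0.001, 0.519]
force: [0.2, -0.0, 0.2]
grip_width: 0.0768
finger_force: 0.0
(array([-0.   ,  0.003,  0.448]), array([-0.001, -0.   ,  0.001]))
((506.1675720214844, -303.0099182128906), (121.34535217285156, 52.154518127441406), 34.950313568115234)
```

```bash
python3 -m inch '[[0,0,0.1,0,0,0,0.9],[0,0,0.2,0,0,0,0.9],[0,0.003,0.3,0,0,0,0.9],[0,0.003,0.37,0,0,0,0.9],[0,0.003,0.42,0,0,0,0.9],[0,0.003,0.448,0,0,0,0.9],[0,0.003,0.448,0,0,0,0.9],[0,0.003,0.448,0,0,0,0.6],[0,0.003,0.448,0,0,0,0.5],[0,0.003,0.448,0,0,0,0.42],[0,0.003,0.448,0,0,0,0.3],[0,0.003,0.448,0,0,0,0.3],[0,0.003,0.448,0,0,0,0.3]]' 40; python3 -m inch '[[0,0,-0.02,0,0,0,0.3],[0,0,-0.08,0,0,0,0.3],[0,0,-0.2,0,0,0,0.3],[0,0,-0.4,0,0,0,0.3],[0,0,-0.6,0,0,0,0.3],[0,0,-0.7,0,0,0,0.3],[0,0,-0.7,0,0,0,0.3]]'; python3 - <<'E'
from h import *
print(rows([.56,-.18,.20],[np.pi,0,np.radians(70)]),bot.observe()['moment'])
E
```

```text
clock: 25.88
position: [0.5097, -0.3074, 0.0315]
tool_rot: [3.141, -0.002, 0.517]
force: [-1.2, 0.0, 4.8]
grip_width: 0.0373
finger_force: 39.5
clock: 26.75
position: [0.5099, -0.3078, 0.1728]
tool_rot: [3.139, -0.003, 0.517]
force: [0.7, 0.9, -3.3]
grip_width: 0.0373
finger_force: 40.8
(array([ 0.534, -0.431, -0.135]), array([ 0.002, -0.001, -0.448])) [ 0.00073383 -0.04720603  0.0118824 ]
```

Held (37.3 mm, weight on the wrist). Now I'll carry it over the drawer.

```bash
python3 -m inch '[[0.08,-0.06,-0.02,0,0,-0.065,0.3],[0.16,-0.12,-0.04,0,0,-0.13,0.3],[0.24,-0.18,-0.06,0,0,-0.195,0.3],[0.32,-0.25,-0.08,0,0,-0.26,0.3],[0.4,-0.31,-0.1,0,0,-0.325,0.3],[0.47,-0.37,-0.12,0,0,-0.39,0.3],[0.534,-0.431,-0.135,0,0,-0.448,0.3],[0.534,-0.431,-0.135,0,0,-0.448,0.3]]'; python3 - <<'E'
from h import *
print(rows([.6027,-.053,.18],[np.pi,0,np.radians(95.1)]))
E
```

```text
clock: 27.75
position: [0.5595, -0.1783, 0.1973]
tool_rot: [-3.142, -0.001, 1.223]
force: [-0.5, -0.4, -2.9]
grip_width: 0.0374
finger_force: 40.8
(array([ 0.663, -0.01 ,  0.087]), array([ 0.   , -0.001, -0.278]))
```

```bash
python3 -m inch '[[0.11,0,0.01,0,0,-0.05,0.3],[0.22,0,0.02,0,0,-0.1,0.3],[0.33,-0.005,0.04,0,0,-0.15,0.3],[0.44,-0.01,0.06,0,0,-0.2,0.3],[0.55,-0.01,0.08,0,0,-0.25,0.3],[0.663,-0.01,0.087,0,0,-0.278,0.3],[0.663,-0.01,0.087,0,0,-0.278,0.3],[0.663,-0.01,0.087,0,0,-0.278,0.3]]'; python3 - <<'E'
from h import *
print(rows([.6027,-.053,.048],[np.pi,0,np.radians(95.1)]))
f=grab('top','top3');grab('side','side3')
a=cv2.imread('pics/top3.png')[90:290,180:360]; b=cv2.imread('pics/side3.png')[100:300,120:340]
cv2.imwrite('pics/c3.png',np.hstack([cv2.resize(a,(360,400)),cv2.resize(b,(440,400))]))
E
```

```text
clock: 28.75
position: [0.6031, -0.0545, 0.1807]
tool_rot: [3.14, 0.0, 1.658]
force: [0.2, 0.1, -2.2]
grip_width: 0.0376
finger_force: 40.7
(array([ 0.008, -0.002,  0.664]), array([ 0.001,  0.   , -0.001]))
```

View pics/c3.png

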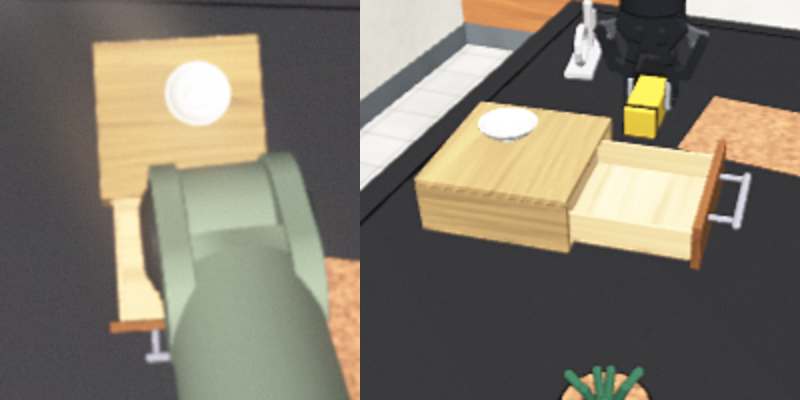

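The crop shows the torch held level over the open drawer, its tail at (645,115), clear of the walls. I'll lower it.

```bash
python3 -m inch '[[0,0,0.12,0,0,0,0.3],[0.004,0,0.25,0,0,0,0.3],[0.008,0,0.37,0,0,0,0.3],[0.008,0,0.47,0,0,0,0.3],[0.008,0,0.55,0,0,0,0.3],[0.008,0,0.61,0,0,0,0.3],[0.008,0,0.65,0,0,0,0.3],[0.008,0,0.664,0,0,0,0.3],[0.008,0,0.664,0,0,0,0.3]]'; python3 -m inch '[[0,0,0.008,0,0,0,0.3],[0,0,0.016,0,0,0,0.3],[0,0,0.022,0,0,0,0.3],[0,0,0.022,0,0,0,0.3]]'
```

```text
clock: 29.98
position: [0.6032, -0.0528, 0.0482]
tool_rot: [3.14, -0.0, 1.658]
force: [0.0, 0.0, -3.0]
grip_width: 0.0372
finger_force: 40.8
clock: 30.48
position: [0.603, -0.0528, 0.0435]
tool_rot: [3.14, -0.0, 1.658]
force: [0.7, -0.5, -2.9]
grip_width: 0.0372
finger_force: 40.8
```

```bash
python3 -m inch '[[0,0,0.004,0,0,0,0.3],[0,0,0.008,0,0,0,0.3],[0,0,0.008,0,0,0,0.3]]'
```

```text
clock: 30.85
position: [0.6035, -0.0528, 0.0425]
tool_rot: [3.139, -0.0, 1.658]
force: [-0.4, -0.6, 4.3]
grip_width: 0.0376
finger_force: 41.7
```

Contact. Release and retreat upward.

```bash
python3 -m inch '[[0,0,0,0,0,0,0.46],[0,0,0,0,0,0,0.52],[0,0,0,0,0,0,0.6],[0,0,0,0,0,0,0.65],[0,0,-0.03,0,0,0,0.65],[0,0,-0.1,0,0,0,0.65],[0,0,-0.25,0,0,0,0.65],[0,0,-0.45,0,0,0,0.65],[0,0,-0.65,0,0,0,0.65],[0,0,-0.65,0,0,0,0.33]]'; python3 - <<'E'
from h import *
print(rows([.482,-.0635,.15],[np.pi,0,np.radians(95.1)]))
f=grab('side'); W=cloud(f); z=W[...,2]; img=f['img'].astype(int)
c=np.radians(5.1); X=(W[...,:2]-[.782,-.037])@np.array([[np.cos(c),-np.sin(c)],[np.sin(c),np.cos(c)]])
m=(X[...,0]<-.09)&(X[...,0]>-.26)&(abs(X[...,1])<.09)&(z>.015)&(z<.075)
y=m&(img[...,0]>140)&(img[...,1]>120)&(img[...,2]<90); b=m&(img.max(-1)<50)
for k in(y,b): print(k.sum(),X[k].min(0),X[k].max(0),np.percentile(z[k],[5,98]))
E
```

```text
clock: 32.1
position: [0.6044, -0.0529, 0.176]
tool_rot: [3.135, 0.001, 1.658]
force: [0.5, -0.7, -1.1]
grip_width: 0.0383
finger_force: 0.0
(array([ 0.   , -0.615,  0.126]), array([ 0.004,  0.   , -0.001]))
205 [-0.25998787 -0.08629001] [-0.10122852  0.08804661] [0.0308997  0.07344361]
161 [-0.20305064 -0.05532312] [-0.16155529  0.05682663] [0.03064688 0.06288383]
```

The torch rests inside the drawer (chest x -0.20 to -0.16). Next I'll go in front of the bar with closed fingers and push it shut.

```bash
python3 -m inch '[[0,-0.12,0,0,0,0,0.1],[0,-0.26,0,0,0,0,0],[0,-0.4,0,0,0,0,0],[0,-0.55,0,0,0,0,0],[0,-0.7,0,0,0,0,0],[0,-0.82,0,0.004,0,0,0],[0,-0.91,0,0.004,0,0,0],[0,-0.91,0,0.004,0,0,0],[0,-0.91,0,0.004,0,0,0]]'; python3 - <<'E'
from h import *
print(rows([.4235,-.069,.045],[np.pi,0,np.radians(95.1)]),np.round(bot.observe()['qpos'],2))
f=grab('top','top4')
E
```

```text
clock: 33.28
position: [0.4222, -0.0685, 0.1717]
tool_rot: [-3.137, -0.0, 1.658]
force: [-0.4, -0.8, 0.1]
grip_width: 0.0003
finger_force: 0.0
(array([-0.003,  0.009,  0.633]), array([-0.003, -0.   , -0.001])) [ 0.22  0.34 -0.24  2.16  0.13  0.66 -0.03]
```

View pics/top4.png

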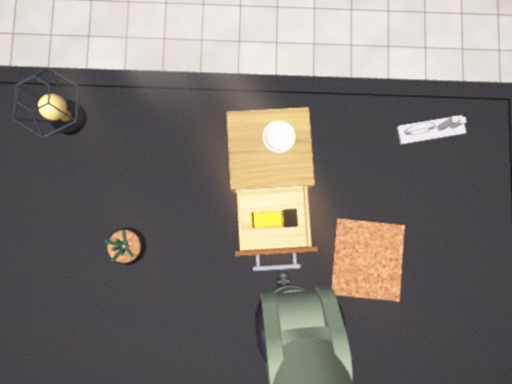

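The torch lies in the drawer at (275,218), the bar is at (277,267) and the fingers are in front of it at (284,280). I'll descend and push.

```bash
python3 -m inch '[[0,0.003,0.12,0,0,0,0],[0,0.006,0.25,0,0,0,0],[0,0.009,0.38,0,0,0,0],[0,0.009,0.5,0,0,0,0],[0,0.009,0.58,0,0,0,0],[0,0.009,0.63,0,0,0,0],[0,0.009,0.63,0,0,0,0]]'; python3 -m inch '[[0,0.06,0,0,0,0,0],[0,0.12,0,0,0,0,0],[0,0.18,0,0,0,0,0],[0,0.23,0,0,0,0,0],[0,0.28,0,0,0,0,0],[0,0.33,0,0,0,0,0],[0,0.38,0,0,0,0,0]]'
```

```text
clock: 34.2
position: [0.4227, -0.0684, 0.0453]
tool_rot: [-3.136, -0.0, 1.658]
force: [0.5, -0.6, 0.4]
grip_width: -0.0005
finger_force: 0.0
clock: 35.08
position: [0.499, -0.0619, 0.0453]
tool_rot: [-3.136, -0.0, 1.658]
force: [-2.7, -0.4, 2.6]
grip_width: 0.0001
finger_force: 1.3
```

```bash
python3 -m inch '[[0,0.05,0,0,0,0,0],[0,0.1,0,0,0,0,0],[0,0.15,0,0,0,0,0],[0,0.2,0,0,0,0,0],[0,0.25,0,0,0,0,0],[0,0.3,0,0,0,0,0],[0,0.35,0,0,0,0,0],[0,0.39,0,0,0,0,0],[0,0.42,0,0,0,0,0],[0,0.44,0,0,0,0,0]]'; python3 - <<'E'
from h import *
s=bot.observe();W=cloud(grab('side'));z=W[...,2]
c=np.radians(5.1); X=(W[...,:2]-[.782,-.037])@np.array([[np.cos(c),-np.sin(c)],[np.sin(c),np.cos(c)]])
m=(abs(X[...,1])<.1)&(X[...,0]<-.102)&(X[...,0]>-.2)&(z>.06)&(z<.073)
print('front top x',m.sum(),np.percentile(X[m][:,0],[5,50,95]))
E
```

```text
clock: 36.33
position: [0.5864, -0.0542, 0.0449]
tool_rot: [-3.137, -0.0, 1.658]
force: [-2.0, -0.2, 2.2]
grip_width: -0.0003
finger_force: 1.1
front top x 210 [-0.19466564 -0.13981285 -0.13188557]
```

```bash
python3 -m inch '[[0,0.03,0,0,0,0,0],[0,0.06,0,0,0,0,0],[0,0.085,0,0,0,0,0],[0,0.105,0,0,0,0,0],[0,0.12,0,0,0,0,0],[0,0.13,0,0,0,0,0],[0,0.13,0,0,0,0,0]]'; python3 -m inch '[[0,0.005,0,0,0,0,0],[0,0.01,0,0,0,0,0],[0,0.015,0,0,0,0,0],[0,0.02,0,0,0,0,0]]'
```

```text
clock: 37.25
position: [0.6123, -0.052, 0.0448]
tool_rot: [-3.137, -0.0, 1.658]
force: [-0.2, -0.3, 1.1]
grip_width: -0.0001
finger_force: 0.0
clock: 37.75
position: [0.6152, -0.0518, 0.0446]
tool_rot: [-3.135, -0.0, 1.658]
force: [-10.5, -0.1, 7.1]
grip_width: 0.0001
finger_force: 5.6
```

```bash
python3 -m inch '[[0,0.005,0,0,0,0,0],[0,0.005,0,0,0,0,0]]'; python3 -m inch '[[0,-0.02,0,0,0,0,0],[0,-0.1,0,0,0,0,0],[0,-0.2,-0.05,0,0,0,0],[0,-0.25,-0.2,0,0,0,0],[0,-0.3,-0.4,0,0,0,0.1],[0,-0.4,-0.6,0,0,0,0.3],[0.0,-0.5,-0.8,0,0,0,0.3],[-0.1,-0.5,-0.9,0,0,0,0.3],[-0.3,-0.5,-0.9,0,0,0,0.3],[-0.5,-0.5,-0.9,0,0,0,0.3],[-0.7,-0.5,-0.9,0,0,0,0.3],[-0.9,-0.5,-0.9,0,0,0,0.3],[-0.9,-0.5,-0.9,0,0,0,0.3]]'; python3 - <<'E'
from h import *
f=grab('top','top5');W=cloud(f);z=W[...,2];f2=grab('side','side5');S=cloud(f2)
c=np.radians(5.1)
for Q in(W,S):
    z=Q[...,2];X=(Q[...,:2]-[.782,-.037])@np.array([[np.cos(c),-np.sin(c)],[np.sin(c),np.cos(c)]])
    m=(abs(X[...,1])<.1)&(X[...,0]<-.103)&(X[...,0]>-.135)&(z>.06)&(z<.073)
    b=(abs(X[...,1])<.05)&(X[...,0]<-.135)&(X[...,0]>-.2)&(z>.04)&(z<.055)
    print('front x',m.sum(),np.percentile(X[m][:,0],[5,50,95]),'bar',np.median(X[b],0))
a=f['img'][90:290,180:360]; d=f2['img'][130:340,120:360]
cv2.imwrite('pics/c5.png',cv2.cvtColor(np.hstack([cv2.resize(a,(360,400)),cv2.resize(d,(440,400))]),cv2.COLOR_RGB2BGR))
E
```

```text
clock: 38.0
position: [0.6153, -0.0518, 0.0446]
tool_rot: [-3.133, -0.0, 1.658]
force: [-14.0, 0.3, 11.0]
grip_width: -0.0001
finger_force: 7.2
clock: 39.62
position: [0.5336, -0.2427, 0.225]
tool_rot: [-3.137, 0.001, 1.654]
force: [0.9, 1.8, -0.6]
grip_width: 0.0255
finger_force: 0.0
front x 302 [-0.11208436 -0.10804843 -0.10354858] bar [-0.14664806  0.00110676]
front x 240 [-0.11425536 -0.11051119 -0.10401162] bar [-0.14923654  0.00196275]
```

View pics/c5.png

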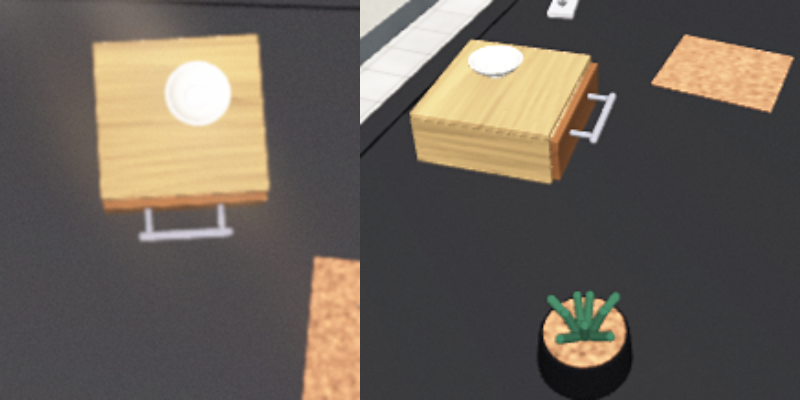

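The crop shows the drawer flush (bar at (185,235), back at its first position), with the dish and plant untouched and the robot clear. Handing in.

```bash
python3 -c "
from workcell import bot
print(bot.job_done())"
```

```text
the job is handed in; nothing more can be done
None
```

The torch is lying on its side in the drawer, the drawer measures fully shut, the plant and dish were left alone, and the job was handed in at about 40 s (no verdict was returned).

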